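Slide the chopping board out over the end of the stand

ROBOT

A 7-joint arm with a two-finger parallel gripper is mounted at the origin on a cart in front of the work surface, level with it; the furniture and walls round the work are solid. World frame = base frame: x ahead of the robot, y to its left, z up, the work surface at z = 0. Lengths are in mm, angles in rad, forces in N, time in s.
With the tool pointing down it reaches from about 400 to 875 mm from the base axis. Payload 4.4 kg.
Tool frame: the origin (TCP) lies midway between the tips of the shut fingers; the grasp point (between the pads) lies 19 mm behind it (ctrl.pinch_z is the distance from the TCP to the grasp point, in mm); z points along the fingers, y is the line along which they close (so a half turn about z gives the same grasp; the last joint's range is limited). The gripper opens to 85 mm and grips with 20 to 120 N. Pads are 22 mm wide; open, the fingers measure 114 mm over their backs; the gripper's body (76 mm by 85 mm) begins 54 mm behind the grasp point. The pads swing forward as they close: fully open they stand 13 mm farther back than shut.
Start: joints at [1.152, 0.628, 0.038, 1.517, -0.027, 0.996, -0.02], TCP at [224.62, -609.97, 231.313] pointing down, gripper open.
Joint ranges: [-3.06, 3.06], [-0.37, 2.12], [-1.25, 1.32], [0.18, 2.47], [-1.1, 4.24], [0.23, 1.98], [-2.94, 2.94]. Speed limits (rad/s): [2.57, 2.57, 3.14, 3.14, 3.14, 3.14, 3.14].

INTERFACE

Orientations are given as [roll, pitch, yaw] about the fixed x, y, z axes, in that order (R = Rz(yaw) Ry(pitch) Rx(roll)).
In Python, from cell import read_state, cams, order, ctrl gives the robot as it stands.
- The arm moves only by the tool move_arm, never from a script. Its argument "targets" is text: rows parted by semicolons, each of 7 numbers parted by spaces: the gripper's target within -1 to 1 (fully open at 1, half-way at 0, shut at -1), then the shift along the tool's x, y, z in cm, then the turn, a rotation vector about the tool's x, y, z in degrees. A call has 1 to 5 rows; each row shifts and turns the commanded pose from where the row before left it, along the tool's axes as they then stand; what a row does not reach is not made up. A row lasts 1/12 s, in which the tool goes at most 41.7 mm and 7.16 degrees, less where a joint would pass 70% of its speed; a pose out of reach is approached as far as the arm can. A call with a gripper value outside its range is refused whole. The fingers move at their own pace and stop on an object; the grip force is fixed at half the most. Time passes only in rows, so rows that do not move let the fingers close. It gives the time, the measured TCP pose, the force, the opening and the grip force at its end, in the units of the state.
- read_state(): the state, without advancing time (a new reading comes with each control period).
- cams.get_image(name): name is "scene" or "top" or "wrist"; returns a dict with "color" (400x640x3 uint8, red, green, blue), "fovy" (degrees; the focal length in pixels is half the picture's height over the tangent of half this angle, whatever the lens; pixels are square), "cx", "cy" (the principal point, pixels), "rvec" (rotation vector, rad) and "tvec" (3), from world to camera coordinates, as OpenCV has them. Camera axes: x right, y down, z forward; pixel columns grow to the right and rows downward; lengths in mm; the calibration is good to about 2 mm. A picture is of the moment at which its call begins. There is no depth.
- order.finish_job(): hands the job in; it is judged then, once.
The state is a dict: "clock": time; "qpos": joint angles; "qd": joint speeds; "tau": joint torques, N m; "eef_pos": TCP position; "tool_rot": TCP orientation; "force": force on the tool from outside, world axes, zero at the start; "torque": the same for the moment, N m; "width": finger opening in mm; "gripper_force": force on a finger pad.
Only numpy, scipy, OpenCV 4.12 (cv2) and the standard library are available. Lean on these libraries where they do the work, as an engineer would, in place of code of your own. Each camera call takes 0.05 s, during which the arm holds its last target. There are 200 camera calls.

TASK

The green chopping board lies flat on the low steel stand and nobody can get their fingers under it. Using the fingertips only to push it, never pinching or lifting it, slide it back flat against the stand's rear rail and along it until the board's right-hand end sticks out about 5 cm past the stand's right-hand end, still lying flat and square to the rail. Leave everything else where it stands.

Things in the scene. Friction and masses are not known exactly. Their poses are not given: they have to be found in the camera images.
- stand: Steel stand, fixed; top 250 mm (its x) by 320 mm (its y), without a rim at left, right and front. Origin: centre of its underside, on the hob (world z = 0); top surface at z = +60 mm. x points away from the robot to the rear rail, y to the left, turned at most 0.25 rad from the world's. The dark rail, 24 mm high above the top, 6 mm thick, runs the whole length; its front face is at x = +119 mm.
- stand_rail (a point): Foot of the rear rail's front face, half-way along the stand, at the height of the stand's top; axes as the stand's.
- stand_edge (a point): Middle of the stand's right-hand (-y) end, on the top surface; axes as the stand's. What lies farther along the stand's -y than this point overhangs.
- board: Loose green plastic chopping board, 120 (its x) x 180 (its y) x 10 mm, 0.15 to 0.28 kg, flat on the stand, a 20 mm hanging hole near its left end. Origin: centre of its underside; x to the rear rail, y to the left; at the start turned up to 0.3 rad from the stand, the middle of its rear edge 45 to 65 mm from the rail. Slides under a push of a few newtons against its edge.
- board_back (a point): Middle of the board's rear long edge (the one to lie along the rail), on the underside; axes as the board's.
- board_end (a point): Middle of the board's right-hand short edge (the one to stick out), on the underside; axes as the board's.
- jar: Spice jar with a red cap, 45 mm across, 106 mm tall, standing loose on the stand's front right corner, centre about 90 mm in front of the stand's middle and 125 mm to its right; to be left alone. Origin: centre of its foot.
- timer: White kitchen timer, 68 mm across, 50 mm tall, left of the stand; to be left alone. Origin: centre of its foot.
- tongs: Steel tongs, 357 x 70 x 34 mm, lying in front of the stand on the left; to be left alone. Origin: centre of the underside.
- thermometer: Dial probe thermometer, 188 mm long, lying in front of the stand on the right; to be left alone. Origin: centre of the underside.

How it is judged:
By the outcome, as a careful person would: the job done as asked, in the order asked, and still so for the second after the job is handed in, with the robot touching nothing.
It also fails if it takes over 56 s, if anything falls off the work surface, if the arm or the gripper's body presses on something with over 40 N, if the wrist force passes 120 N, or if a joint passes its speed limit or range.

## Working session

There is one attempt and no reset: what is moved stays moved. The work goes in short steps, Python scripts to look and compute and a tool call to move; the robot and the scene stay as the last step left them, time stands still between calls to the robot, and variables do not carry over. Pictures are saved under pics/ and viewed, at most 13 in all, crops included, and the job is handed in when it is done.

Besides the shell and the picture viewer there is one more tool, called as name(argument=value, ...) on one line, values as JSON. move_arm: Moves the arm, as the interface text tells. Its arguments: {"type":"object","properties":{"targets":{"type":"string"}},"required":["targets"]}

```bash
mkdir -p pics
cat > h.py <<'E'
import numpy as np, cv2
from cell import read_state, cams, order, ctrl
def grab(n,f):
    im=cams.get_image(n); cv2.imwrite(f'pics/{f}.png',im['color'][:,:,::-1])
    np.savez(f'pics/{f}.npz',**{k:np.array(v) for k,v in im.items()}); return im
def KRT(im):
    f=200/np.tan(np.radians(float(im['fovy']))/2)
    K=np.array([[f,0,float(im['cx'])],[0,f,float(im['cy'])],[0,0,1]])
    return K,cv2.Rodrigues(np.array(im['rvec'],float))[0],np.array(im['tvec'],float).ravel()
def toworld(im,uv,z):
    K,R,t=KRT(im); out=[]
    for u,v in uv:
        d=R.T@np.linalg.inv(K)@[u,v,1]; c=-R.T@t; out.append(c+d*(z-c[2])/d[2])
    return np.array(out)
def load(f): return dict(np.load(f'pics/{f}.npz'))
E
python3 - <<'E'
from h import *
for n in ['top','scene']:
    im=grab(n,n+'1'); K,R,t=KRT(im); print(n,K[0,0],-R.T@t)
s=read_state(); print(s)
E
```

```text
top 431.6977985259754 [ 393.8164325    60.85251622 1087.3114218 ]
scene 399.058139242181 [ 281.09103067 -639.08924966  749.38790066]
{'clock': 0.1, 'qpos': array([ 1.15218866,  0.62927992,  0.03847001,  1.5182652 , -0.02699078,
        0.99629455, -0.02000791]), 'qd': array([ 3.33807162e-04, -3.79827457e-03,  1.52557110e-03, -2.76958195e-03,
       -1.02742109e-03, -6.27962134e-05, -5.19677779e-04]), 'tau': array([ 3.05867237e-03, -5.64529467e+01,  1.23074222e+00, -1.93972188e+01,
        1.14116591e-02,  5.46418931e-03,  2.38348400e-05]), 'eef_pos': array([ 224.41594401, -609.4347216 ,  230.46537271]), 'tool_rot': array([-3.13986482e+00,  4.13719441e-05,  3.52784438e-01]), 'force': array([-0.57751498, -0.58653329,  0.81009974]), 'torque': array([ 0.01087065, -0.00492864, -0.00823046]), 'gripper_force': 0.0, 'width': 85.56423221393665}
```

View pics/top1.png

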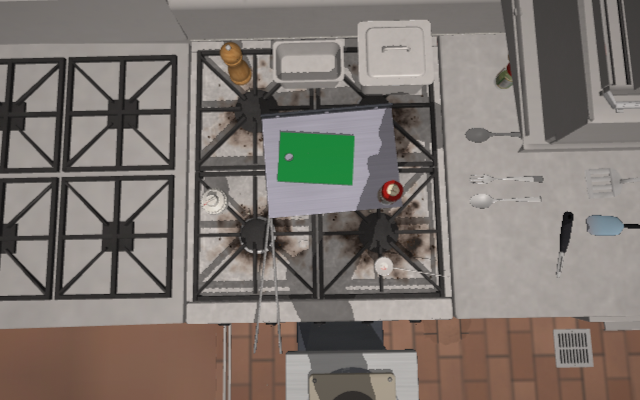

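View pics/scene1.png

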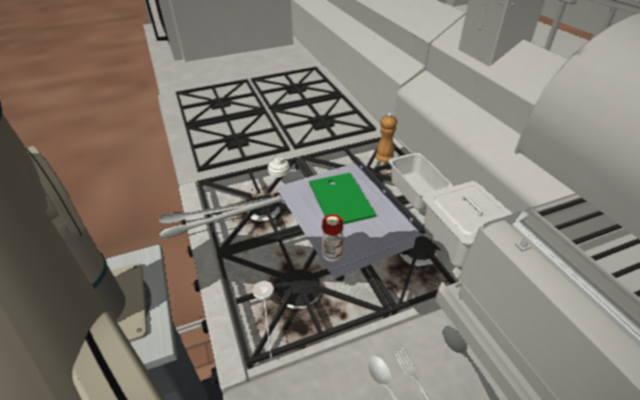

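The top view shows the stand with corners near (263,118), (390,108), (399,209), (271,217). The green board is at about (279–354, 131–185) and the jar at (391,191). I'll enlarge this area.

Run:
```python
from h import *
im=load('top1'); c=im['color']
crop=cv2.resize(c[98:223,252:408],None,fx=4.8,fy=4.8,interpolation=cv2.INTER_CUBIC)
cv2.imwrite('pics/crop1.png',crop[:,:,::-1])
hsv=cv2.cvtColor(c,cv2.COLOR_RGB2HSV); m=cv2.inRange(hsv,(50,120,60),(75,255,255))
cs=max(cv2.findContours(m,0,2)[0],key=cv2.contourArea)
r=cv2.minAreaRect(cs);print(r); b=cv2.boxPoints(r);print(b); print(toworld(im,b,70))
```

```text
((315.57232666015625, 158.0536346435547), (74.25724792480469, 48.988807678222656), 2.862405300140381)
[[277.2668  180.66338]
 [279.71323 131.73567]
 [353.87784 135.4439 ]
 [351.43143 184.3716 ]]
[[563.38138345 167.30753972  70.        ]
 [683.46037562 160.54362514  70.        ]
 [670.22397767 -18.85035888  70.        ]
 [550.71930321  -9.47390881  70.        ]]
```

View pics/crop1.png

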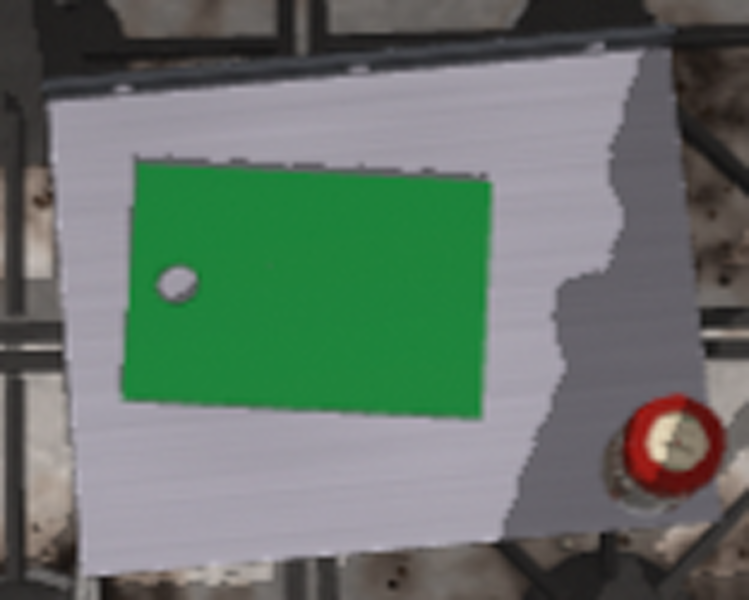

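```bash
cat >> h.py <<'E'
def crop2px(p,o,s): return (np.array(p,float)+.5)/s-.5+np.array(o)
def fit(model,w):
    a=np.array(model,float);b=np.array(w)[:,:2]
    H=(a-a.mean(0)).T@(b-b.mean(0)); th=np.arctan2(H[0,1]-H[1,0],H[0,0]+H[1,1])
    R=np.array([[np.cos(th),-np.sin(th)],[np.sin(th),np.cos(th)]]); t=b.mean(0)-R@a.mean(0)
    return R,t,th,np.linalg.norm(a@R.T+t-b,axis=1)
E
python3 - <<'E'
from h import *
im=load('top1'); o=(252,98)
S=toworld(im,crop2px([(84,574),(717,521),(50,101),(674,46)],o,4.8),60)
R,t,th,e=fit([(-125,160),(-125,-160),(119,160),(119,-160)],S); print('stand',t,th,e)
B=toworld(im,crop2px([(135,162),(491,181),(482,418),(122,400)],o,4.8),70)
Rb,tb,thb,eb=fit([(60,90),(60,-90),(-60,-90),(-60,90)],B); print('board',tb,thb,eb)
print('rel',R.T@(tb-t),thb-th)
print('corners in stand',((B[:,:2]-t)@R))
J=toworld(im,crop2px([(675,445)],o,4.8),106)[:,:2]; print('jar',J,(J-t)@R)
E
```

```text
stand [612.23648383  37.95308388] 0.06243413717559054 [1.42294208 2.77684075 0.66608076 1.68391795]
board [616.90483041  74.66010116] -0.07100828972472735 [1.31190231 0.50032936 0.74162152 1.06277223]
rel [ 6.94953322 36.34422328] -0.13344242690031788
corners in stand [[ 79.67983996 117.80263112]
 [ 54.65149772 -60.38414406]
 [-65.2313125  -44.8246375 ]
 [-41.3018923  132.78304356]]
jar [[529.44975603 -99.96004713]] [[ -91.23032244 -132.47906353]]
```

Add to h.py:
```python
ST=np.array([612.2,38.0]); TH=0.0624
RS=np.array([[np.cos(TH),-np.sin(TH)],[np.sin(TH),np.cos(TH)]])
def rem(sx,sy,z,yaw_rel=0):
    "remaining shift (cm, tool axes) and turn (deg about tool z) to stand-frame target; yaw relative to stand"
    s=read_state(); p=s['eef_pos']; y=s['tool_rot'][2]
    d=np.append(ST+RS@[sx,sy],z)-p
    tx=np.array([np.cos(y),np.sin(y),0]);ty=np.array([np.sin(y),-np.cos(y),0])
    print('t',round(s['clock'],2),'stand pos',(p[:2]-ST)@RS,p[2],'rot',s['tool_rot'],'F',s['force'],'w',s['width'])
    print('shift cm',np.round([d@tx/10,d@ty/10,-d[2]/10],2),'turn',np.round(-np.degrees((TH+yaw_rel-y+np.pi)%(2*np.pi)-np.pi),2))
```

```text
(no output)
```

move_arm(targets="1 0 0 0 0 0 5.6; 1 0 0 0 0 0 5.6; 1 0 0 0 0 0 5.5; 1 1.8 -3.6 0 0 0 0; 1 1.8 -3.6 0 0 0 0")

```text
clock: 0.52
eef_pos: [254.5, -536.4, 230.3]
tool_rot: [3.141, 0.001, 0.056]
force: [1.5, -0.5, 0.1]
width: 85.1
gripper_force: 0.0
```

move_arm(targets="1 1.8 -3.6 0 0 0 0; 1 1.8 -3.6 0 0 0 0; 1 1.8 -3.6 0 0 0 0; 1 1.8 -3.6 0 0 0 0; 1 1.8 -3.6 0 0 0 0")

```text
clock: 0.93
eef_pos: [335.2, -348.7, 231.2]
tool_rot: [-3.141, 0.0, 0.061]
force: [1.3, -1.0, -0.0]
width: 85.6
gripper_force: 0.0
```

move_arm(targets="1 1.8 -3.6 0 0 0 0; 1 1.8 -3.6 0 0 0 0; 1 1.8 -3.6 0 0 0 0; 1 1.8 -3.6 0 0 0 0; 1 1.8 -3.6 0 0 0 0")

```text
clock: 1.35
eef_pos: [413.9, -163.6, 231.3]
tool_rot: [-3.142, 0.0, 0.061]
force: [0.7, 0.7, -0.4]
width: 85.5
gripper_force: 0.0
```

```bash
python3 -c "
from h import *
rem(-92,36,120)"
```

```text
t 1.35 stand pos [-210.44213356 -188.85735276] 231.28024544358863 rot [-3.14153904e+00  1.35198927e-04  6.11738221e-02] F [ 0.70470464  0.70837581 -0.3643746 ] w 85.53051518355288
shift cm [ 11.82 -22.5   11.13] turn -0.07
```

move_arm(targets="1 1.97 -3.75 0 0 0 0; 1 1.97 -3.75 0 0 0 0; 1 1.97 -3.75 0 0 0 0; 1 1.97 -3.75 0 0 0 0; 1 1.97 -3.75 0 0 0 0")

```text
clock: 1.77
eef_pos: [499.4, 26.5, 231.2]
tool_rot: [3.142, 0.0, 0.061]
force: [1.0, -1.1, 0.4]
width: 85.3
gripper_force: 0.0
```

move_arm(targets="1 1.97 -3.75 0 0 0 0; 1 0 0 3 0 0 0; 1 0 0 3 0 0 0; 1 0 0 3 0 0 0; 1 0 0 2 0 0 0")

```text
clock: 2.18
eef_pos: [514.7, 62.7, 118.7]
tool_rot: [3.141, 0.003, 0.062]
force: [0.1, -0.2, -0.6]
width: 85.0
gripper_force: 0.0
```

```bash
python3 -c "
from h import *
rem(-92,36,51)
grab('wrist','w1')"
```

```text
t 2.18 stand pos [-95.79157762  30.77670217] 118.72516825977455 rot [3.14123167 0.00332149 0.06235151] F [ 0.06139509 -0.23568198 -0.60279956] w 84.99146751861495
shift cm [ 0.38 -0.52  6.77] turn -0.0
```

View pics/w1.png

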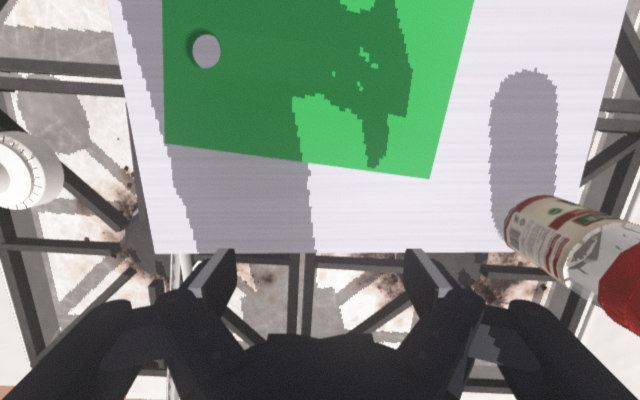

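The wrist view shows both fingertips, at (215,270) and (430,270), just over the stand's front edge. The board's front edge is ahead, from (165,145) to (430,178), and the jar is well off to the right.

move_arm(targets="1 0 -0.5 3 0 0 0; 1 0 0 2 0 0 0; 1 0 0 1 0 0 0; 1 0 0 0.6 0 0 0; 1 0 0 0 0 0 0")

```text
clock: 2.65
eef_pos: [515.7, 67.2, 54.9]
tool_rot: [3.141, 0.001, 0.061]
force: [0.4, -0.2, -0.2]
width: 85.7
gripper_force: 0.0
```

```bash
python3 -c "
from h import *
rem(-75,36,51)"
```

```text
t 2.65 stand pos [-94.52986902  35.16160854] 54.90029840436206 rot [3.14132447e+00 1.22081254e-03 6.09942338e-02] F [ 0.40026529 -0.18436638 -0.21844133] w 85.6946242251623
shift cm [ 1.95 -0.09  0.39] turn -0.08
```

move_arm(targets="1 0 0 0.4 0 0 0; 1 1 0 0 0 0 0; 1 1 0 0 0 0 0; 1 1 0 0 0 0 0; 1 0 0 0 0 0 0")

```text
clock: 3.07
eef_pos: [549.2, 69.4, 52.7]
tool_rot: [-3.141, -0.005, 0.061]
force: [1.0, 0.6, -0.4]
width: 85.2
gripper_force: 0.0
```

move_arm(targets="1 1 0 0 0 0 0; 1 1 0 0 0 0 0; 1 0.5 0 0 0 0 0; 1 0.5 0 0 0 0 0; 1 0 0 0 0 0 0")

```text
clock: 3.48
eef_pos: [576.6, 71.2, 51.8]
tool_rot: [-3.141, -0.001, 0.061]
force: [-1.0, 0.1, 0.5]
width: 85.4
gripper_force: 0.0
```

```bash
cat >> h.py <<'E'
def board(f):
    im=grab('top',f); c=im['color']
    m=cv2.inRange(cv2.cvtColor(c,cv2.COLOR_RGB2HSV),(50,120,40),(75,255,255))
    cs=max(cv2.findContours(m,cv2.RETR_EXTERNAL,2)[0],key=cv2.contourArea)
    r=cv2.minAreaRect(cs); b=toworld(im,cv2.boxPoints(r),70)[:,:2]; print('board corners stand',np.round((b-ST)@RS,1).tolist(),r[2])
    return im
def crop(im,f,o=(252,98),s=4.8,w=156,h=125):
    c=im['color'][o[1]:o[1]+h,o[0]:o[0]+w]
    cv2.imwrite(f'pics/{f}.png',cv2.resize(c,None,fx=s,fy=s,interpolation=cv2.INTER_CUBIC)[:,:,::-1])
E
python3 -c "
from h import *
rem(-12,36,49)
crop(board('t2'),'c2')"
```

```text
t 3.48 stand pos [-33.4572889   35.38087441] 51.77124003002467 rot [-3.14143982e+00 -1.42914391e-03  6.12433081e-02] F [-0.95256797  0.1191934   0.45441996] w 85.40220797449514
shift cm [ 2.15 -0.06  0.28] turn -0.07
board corners stand [[96.8, 133.0], [96.4, 99.5], [-21.4, 99.9], [-21.0, 132.8]] 85.91438293457031
```

View pics/c2.png

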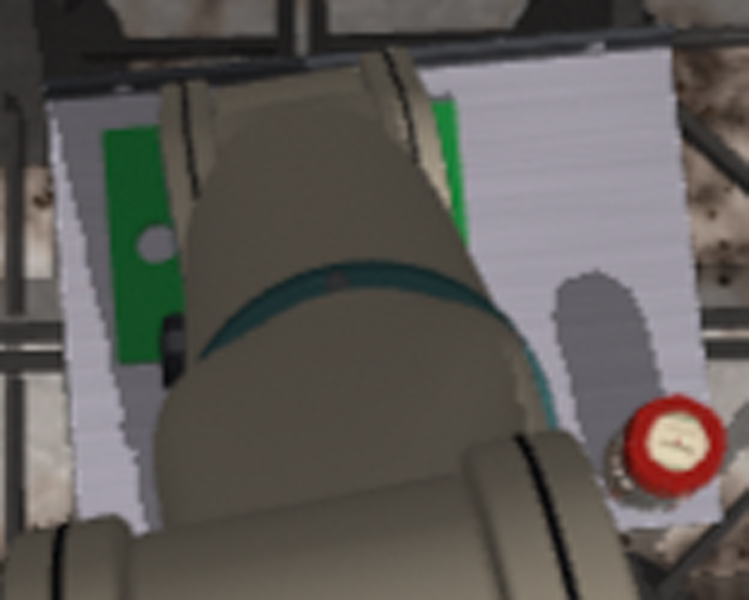

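The crop shows the board, left edge near (105–120, 130–360), now square to the rail with a gap of about 22 mm. I'll keep pushing until it touches.

move_arm(targets="1 0.5 0 0 0 0 0; 1 0.5 0 0 0 0 0; 1 0.4 0 0 0 0 0; 1 0.3 0 0 0 0 0; 1 0 0 0 0 0 0")

```text
clock: 3.95
eef_pos: [593.8, 72.3, 51.3]
tool_rot: [-3.142, -0.001, 0.061]
force: [-0.1, 0.1, 0.4]
width: 85.6
gripper_force: 0.0
```

move_arm(targets="1 0.2 0 0 0 0 0; 1 0.2 0 0 0 0 0; 1 0.2 0 0 0 0 0; 1 0 0 0 0 0 0")

```text
clock: 4.28
eef_pos: [596.7, 72.2, 51.0]
tool_rot: [3.141, 0.005, 0.062]
force: [-4.5, -0.9, 3.5]
width: 85.2
gripper_force: 2.5
```

```bash
python3 -c "
from h import *
rem(-12,36,49)
board('t3')"
```

```text
t 4.28 stand pos [-13.32925086  35.14756338] 51.03786615232878 rot [3.14117512 0.0046162  0.06178067] F [-4.52601069 -0.90395315  3.50062192] w 85.16039209016017
shift cm [ 0.13 -0.09  0.2 ] turn -0.04
board corners stand [[118.0, 133.8], [118.0, 99.6], [-2.8, 98.6], [-2.8, 132.3]] 85.2363510131836
```

move_arm(targets="1 0.2 0 0 0 0 0; 1 0.2 0 0 0 0 0; 1 0.2 0 0 0 0 0; 1 0 0 0 0 0 0")

```text
clock: 4.67
eef_pos: [596.9, 72.1, 50.5]
tool_rot: [3.14, 0.016, 0.063]
force: [-14.9, -2.5, 11.2]
width: 85.7
gripper_force: 7.8
```

move_arm(targets="1 -1.5 0 0 0 0 0; 1 -1.5 0 0 0 0 0; 1 0 0 -3 0 0 0; 1 0 0 -3 0 0 0; 1 0 0 -3 0 0 0")

```text
clock: 5.08
eef_pos: [574.8, 71.1, 142.2]
tool_rot: [3.142, 0.0, 0.061]
force: [-0.0, 0.4, 0.2]
width: 85.2
gripper_force: 0.0
```

```bash
python3 -c "
from h import *
rem(50,165,150,-np.pi/2)"
```

```text
t 5.08 stand pos [-35.26256195  35.35527685] 142.16489559588783 rot [3.14153629e+00 1.22580980e-04 6.13117258e-02] F [-0.0188595   0.36929057  0.17857122] w 85.17689781007897
shift cm [  8.51 -12.97  -0.78] turn 89.94
```

move_arm(targets="0 2.3 -3.3 0 0 0 0; 0 2.3 -3.3 0 0 0 0; 0 2.3 -3.3 0 0 0 0; 0 2.2 -3.3 0 0 0 0; 0 0 0 0 0 0 7")

```text
clock: 5.5
eef_pos: [660.5, 219.8, 141.5]
tool_rot: [-3.132, -0.005, -0.053]
force: [-0.1, 2.1, 0.1]
width: 42.4
gripper_force: 0.0
```

move_arm(targets="0 0 0 0 0 0 7; 0 0 0 0 0 0 7; 0 0 0 0 0 0 7; 0 0 0 0 0 0 7; 0 0 0 0 0 0 7")

```text
clock: 5.92
eef_pos: [658.1, 208.7, 141.4]
tool_rot: [-3.141, -0.001, -0.678]
force: [0.4, -0.0, 0.8]
width: 43.0
gripper_force: 0.0
```

move_arm(targets="0 0 0 0 0 0 7; 0 0 0 0 0 0 7; 0 0 0 0 0 0 7; 0 0 0 0 0 0 7; 0 0 0 0 0 0 7")

```text
clock: 6.33
eef_pos: [658.0, 208.7, 141.4]
tool_rot: [-3.14, 0.0, -1.288]
force: [0.6, 0.3, -0.4]
width: 42.8
gripper_force: 0.0
```

```bash
python3 -c "
from h import *
rem(57,160,57,-np.pi/2); print(read_state()['qpos'])"
```

```text
t 6.33 stand pos [ 56.39126756 167.52962732] 141.43029600352887 rot [-3.14041365e+00  5.74633755e-05 -1.28833949e+00] F [ 0.57930937  0.30876549 -0.35870667] w 42.75697486841383
shift cm [0.75 0.1  8.44] turn 12.61
[-0.57342061  0.81945692  0.41922153  1.48345352 -0.3834592   0.91939259
 -2.89772656]
```

Joint 7 is near its limit, so I'll turn the other way; a half turn gives an equivalent pose.

move_arm(targets="0 0 0 0 0 0 -7; 0 0 0 0 0 0 -7; 0 0 0 0 0 0 -7; 0 0 0 0 0 0 -7; 0 0 0 0 0 0 -7")

```text
clock: 6.75
eef_pos: [658.0, 208.7, 141.4]
tool_rot: [-3.141, -0.001, -0.665]
force: [-0.5, -0.8, 0.7]
width: 42.8
gripper_force: 0.0
```

move_arm(targets="0 0 0 0 0 0 -7; 0 0 0 0 0 0 -7; 0 0 0 0 0 0 -7; 0 0 0 0 0 0 -7; 0 0 0 0 0 0 -7")

```text
clock: 7.17
eef_pos: [658.1, 208.6, 141.4]
tool_rot: [-3.141, -0.001, -0.055]
force: [1.1, 0.0, -0.9]
width: 43.0
gripper_force: 0.0
```

move_arm(targets="0 0 0 0 0 0 -7; 0 0 0 0 0 0 -7; 0 0 0 0 0 0 -7; 0 0 0 0 0 0 -7; 0 0 0 0 0 0 -7")

```text
clock: 7.58
eef_pos: [658.1, 208.5, 141.4]
tool_rot: [3.141, -0.001, 0.556]
force: [-0.2, 0.2, 1.0]
width: 42.4
gripper_force: 0.0
```

move_arm(targets="0 0 0 0 0 0 -7; 0 0 0 0 0 0 -7; 0 0 0 0 0 0 -7; 0 0 0 0 0 0 -7; 0 0 0 0 0 0 -7")

```text
clock: 8.0
eef_pos: [658.1, 208.4, 141.4]
tool_rot: [3.141, -0.001, 1.167]
force: [-0.1, 0.3, 0.2]
width: 42.8
gripper_force: 0.0
```

```bash
python3 -c "
from h import *
rem(57,160,57,np.pi/2); print(read_state()['qpos'])"
```

```text
t 8.0 stand pos [ 56.44281587 167.24849601] 141.40508863696417 rot [ 3.14074638e+00 -7.61170983e-04  1.16657334e+00] F [-0.10918547  0.32638593  0.22144147] w 42.780180119625676
shift cm [-0.62  0.38  8.44] turn -26.74
[-0.20909797  0.79130585 -0.25190148  1.47058185  0.22706274  0.90723975
 -0.93344754]
```

move_arm(targets="0 0 0 0 0 0 -7; 0 0 0 0 0 0 -7; 0 0 0 0 0 0 -7; 0 0 0 0 0 0 -5.7; 0 0 0 0 0 0 0")

```text
clock: 8.42
eef_pos: [658.1, 208.2, 141.2]
tool_rot: [3.141, -0.001, 1.629]
force: [1.1, -0.6, -0.8]
width: 42.9
gripper_force: 0.0
```

move_arm(targets="0 -0.4 0 3 0 0 0; 0 0 0 3 0 0 0; 0 0 0 1.3 0 0 0; 0 0 0 0.7 0 0 0; 0 0 0 0 0 0 0")

```text
clock: 8.83
eef_pos: [657.3, 204.3, 60.1]
tool_rot: [-3.14, 0.001, 1.626]
force: [-0.4, 0.4, 0.3]
width: 42.9
gripper_force: 0.0
```

```bash
python3 -c "
from h import *
rem(57,145,58,np.pi/2)
im=grab('scene','s2'); crop(im,'s2c',(250,130),4,200,150)"
```

```text
t 8.83 stand pos [ 55.34401451 163.16075078] 60.098127845611714 rot [-3.13980560e+00  6.70217820e-04  1.62581354e+00] F [-0.35662864  0.41204811  0.31743131] w 42.867792814395514
shift cm [-1.81  0.18  0.21] turn -0.42
```

View pics/s2c.png

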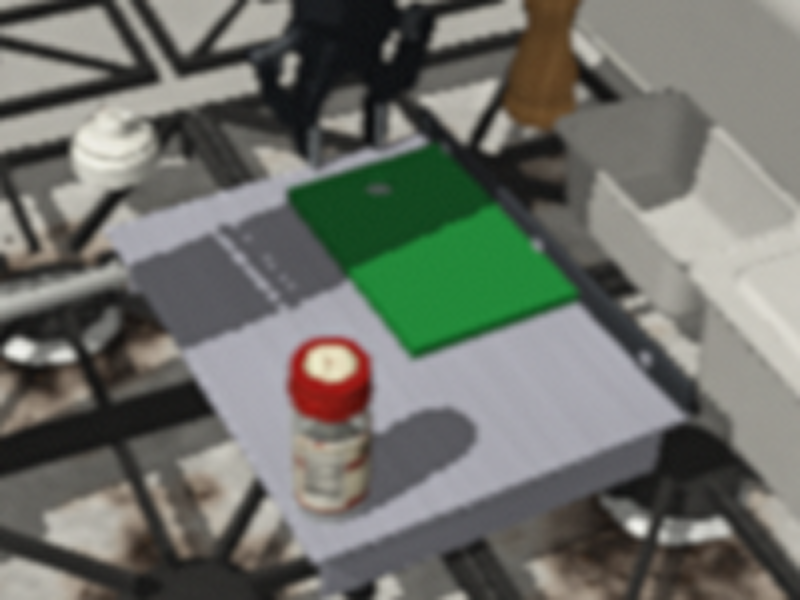

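The crop shows the board flat along the rail, with both fingertips, at (315,150) and (375,135), just beyond its left end. The jar hasn't moved. Next I push along the rail.

move_arm(targets="0 -1 0.1 0 0 0 -0.4; 0 -1 0 0 0 0 0; 0 -1 0 0 0 0 0; 0 -1 0 0 0 0 0; 0 -1 0 0 0 0 0")

```text
clock: 9.3
eef_pos: [662.5, 153.3, 62.2]
tool_rot: [3.14, -0.0, 1.633]
force: [-0.4, 1.1, 0.1]
width: 42.7
gripper_force: 0.7
```

move_arm(targets="0 -1 0 0 0 0 0; 0 -1 0.02 0 0 0 0; 0 -1 0 0 0 0 0; 0 -1 0.02 0 0 0 0; 0 0 0 0 0 0 0")

```text
clock: 9.72
eef_pos: [665.1, 110.3, 61.0]
tool_rot: [-3.141, 0.003, 1.63]
force: [-0.1, -0.5, -0.1]
width: 42.6
gripper_force: 0.0
```

```bash
python3 -c "
from h import *
rem(57,-18,59,np.pi/2)
im=board('t4'); crop(im,'t4c')"
```

```text
t 9.72 stand pos [57.33764391 68.88660698] 61.00756281800353 rot [-3.14103401e+00  2.97973229e-03  1.63044781e+00] F [-0.07718502 -0.46824711 -0.08311239] w 42.583983127780314
shift cm [-8.69 -0.01  0.2 ] turn -0.16
board corners stand [[35.5, 58.4], [37.4, 36.7], [-3.3, 33.4], [-5.1, 55.0]] 80.53767395019531
```

View pics/t4c.png

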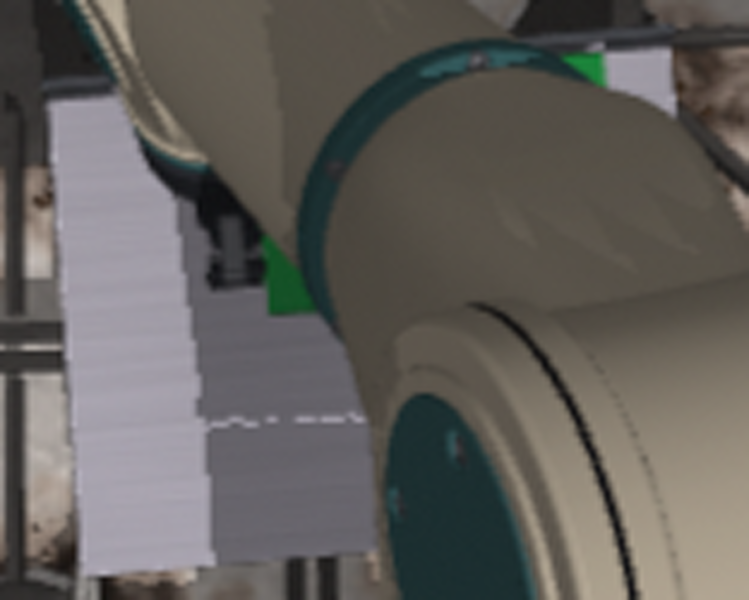

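The crop shows the board sliding square along the rail: right rear corner near (605,55), left front corner near (268,313). I'll continue, checking arm clearance over the jar.

move_arm(targets="0 -1 0.02 0 0 0 0; 0 -1 0 0 0 0 0; 0 -1 0.02 0 0 0 0; 0 -1 0 0 0 0 0; 0 0 0 0 0 0 0")

```text
clock: 10.18
eef_pos: [668.0, 70.2, 61.0]
tool_rot: [-3.141, 0.003, 1.63]
force: [-0.2, 0.1, 0.2]
width: 42.8
gripper_force: 0.0
```

```bash
python3 -c "
from h import *
rem(57,-18,60,np.pi/2)
im=grab('scene','s3')"
```

```text
t 10.18 stand pos [57.71449327 28.6277236 ] 61.03418931077295 rot [-3.14111990e+00  3.13270143e-03  1.63011595e+00] F [-0.21380838  0.12708226  0.16904381] w 42.83058253549878
shift cm [-4.66 -0.06  0.1 ] turn -0.18
```

View pics/s3.png

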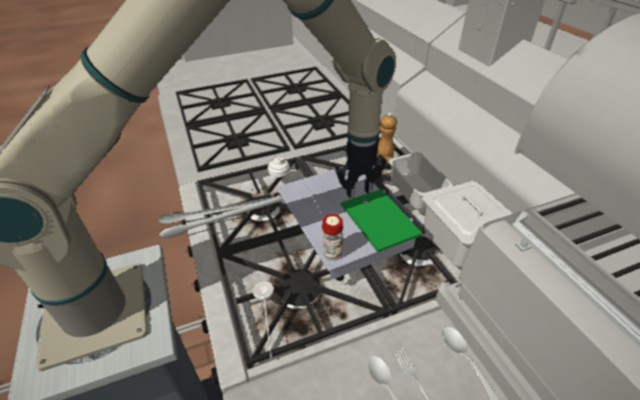

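The scene shows the arm well above the jar (332,235) and the board near the right end of the stand. I'll go on in smaller steps, then measure.

move_arm(targets="0 -0.9 0.02 0 0 0 0; 0 -0.9 0 0 0 0 0; 0 -0.8 0 0 0 0 0; 0 -0.6 0 0 0 0 0; 0 0 0 0 0 0 0")

```text
clock: 10.65
eef_pos: [670.2, 40.1, 61.3]
tool_rot: [3.142, 0.002, 1.631]
force: [0.8, -0.7, -0.0]
width: 42.8
gripper_force: 0.0
```

```bash
python3 -c "
from h import *
rem(57,-18,60,np.pi/2)
im=grab('scene','s4'); crop(im,'s4c',(310,150),5,140,115)"
```

```text
t 10.65 stand pos [58.00426384 -1.51242402] 61.28513302868262 rot [3.14156924e+00 1.65877823e-03 1.63148995e+00] F [ 0.77946212 -0.72996338 -0.00948054] w 42.82352700947998
shift cm [-1.65 -0.1   0.13] turn -0.1
```

View pics/s4c.png

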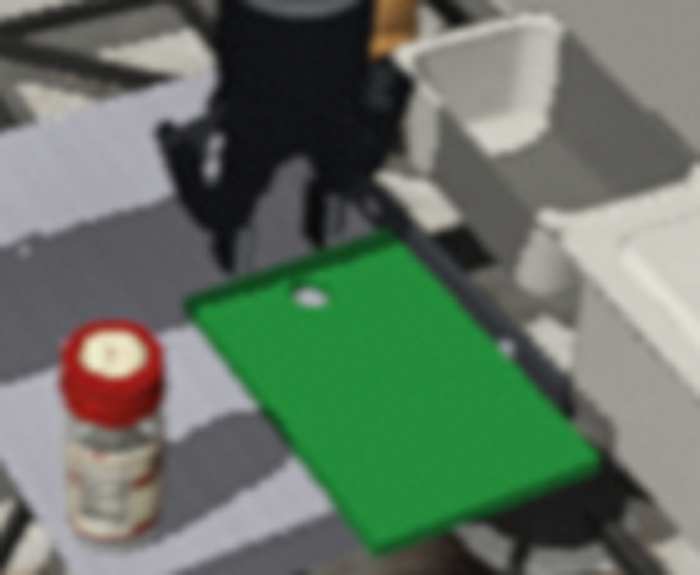

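The crop shows the board's top corners at about (188,303), (400,238), (600,460), (378,546). It lies along the rail with its right end overhanging.

```bash
python3 -c "
from h import *
im=load('s4')
B=toworld(im,crop2px([(400,236),(600,460),(378,546),(188,303)],(310,150),5),70)
print(((B[:,:2]-ST)@RS).round(1))
R,t,th,e=fit([(60,90),(60,-90),(-60,-90),(-60,90)],B); print(RS.T@(t-ST),th-TH,e)
im=load('s2')
S=toworld(im,crop2px([(108,228),(325,563)],(250,130),4),60); print('stand front corners',((S[:,:2]-ST)@RS).round(1))
B=toworld(im,crop2px([(437,143),(578,295),(415,352),(290,190)],(250,130),4),70)
R,t,th,e=fit([(60,90),(60,-90),(-60,-90),(-60,90)],B); print('earlier',RS.T@(t-ST),th-TH,e)
"
```

```text
[[ 117.7  -23. ]
 [ 113.9 -195.4]
 [  -4.5 -194.6]
 [  -4.6  -19.5]]
[  55.62744411 -108.13103303] -0.012946916815318538 [4.15506118 3.51279457 2.9393919  2.59396748]
stand front corners [[-126.6  157.9]
 [-122.6 -164.1]]
earlier [55.45949374 40.17880463] 0.0006159077838974042 [1.3714786  1.46161306 0.70836492 2.19769427]
```

move_arm(targets="0 -0.5 0 0 0 0 0; 0 -0.5 0 0 0 0 0; 0 -0.4 0 0 0 0 0; 0 0 0 0 0 0 0")

```text
clock: 11.03
eef_pos: [671.0, 27.5, 61.3]
tool_rot: [3.142, 0.001, 1.633]
force: [-0.0, -0.8, -1.2]
width: 42.6
gripper_force: 0.0
```

```bash
python3 -c "
from h import *
rem(57,-18,60,np.pi/2)"
```

```text
t 11.03 stand pos [ 57.9791461  -14.18249318] 61.309086295164484 rot [3.14153612e+00 9.44299429e-04 1.63280360e+00] F [-0.03515235 -0.75619665 -1.24922728] w 42.59713599135127
shift cm [-0.38 -0.1   0.13] turn -0.02
```

move_arm(targets="0 1.5 0 0 0 0 0; 0 2 0 0 0 0 0; 0 0 0 -4 0 0 0; 0 0 0 -4 0 0 0; 0 2 -2 -3 0 0 0")

```text
clock: 11.45
eef_pos: [651.4, 79.8, 173.4]
tool_rot: [3.136, 0.002, 1.629]
force: [0.8, -1.6, 1.0]
width: 42.6
gripper_force: 0.0
```

move_arm(targets="0 4 0 0 0 0 0; 0 4 0 0 0 0 0; 0 4 0 0 0 0 0; 0 4 0 0 0 0 0; 0 0 0 0 0 0 0")

```text
clock: 11.87
eef_pos: [633.0, 257.2, 172.2]
tool_rot: [-3.141, -0.011, 1.648]
force: [-0.4, 2.4, -0.1]
width: 42.8
gripper_force: 0.0
```

```bash
python3 -c "
from h import *
rem(57,-18,60,np.pi/2)
im=board('t5'); crop(im,'t5c',(285,90),5.5,140,105)"
```

```text
t 11.87 stand pos [ 34.40683264 217.48519036] 172.18435527574593 rot [-3.14131502 -0.01093215  1.64770111] F [-0.41393925  2.35188119 -0.05207648] w 42.806671334047344
shift cm [-23.58   1.92  11.22] turn 0.83
board corners stand [[118.3, -25.8], [119.3, -209.5], [-3.6, -206.5], [-4.6, -25.4]] 84.98689270019531
```

View pics/t5c.png

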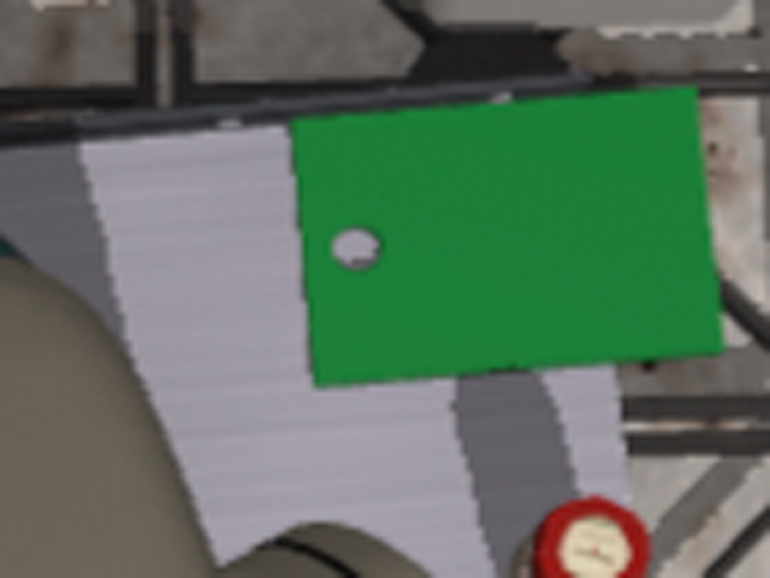

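The crop shows the board along the rail with corners (292,120), (698,87), (723,352), (315,385). The stand's right edge shows at (618,364) to (630,500), and the jar is unmoved.

```bash
python3 -c "
from h import *
im=load('t5'); o=(285,90)
B=toworld(im,crop2px([(292,120),(698,87),(723,352),(315,385)],o,5.5),70)
R,t,th,e=fit([(60,90),(60,-90),(-60,-90),(-60,90)],B); print('board',RS.T@(t-ST),th-TH,e)
E=toworld(im,crop2px([(617,364),(630,500)],o,5.5),60); print('edge y stand',((E[:,:2]-ST)@RS).round(1))
"
```

```text
board [  57.41312365 -116.14084773] -0.004518847828628027 [0.30168357 0.67524475 1.10831457 0.41950921]
edge y stand [[  -2.1 -160.1]
 [ -63.  -159.4]]
```

Overhang is about 46 mm, so a final nudge of 4 mm or so.

move_arm(targets="0 -4 0.5 0 0 0 0; 0 -4 0.5 0 0 0 0; 0 -4 0.5 0 0 0 0; 0 -4 0.5 0 0 0 0; 0 -4 0 0 0 0 0")

```text
clock: 12.33
eef_pos: [670.4, 41.8, 171.2]
tool_rot: [3.141, 0.001, 1.634]
force: [-0.0, -0.3, 1.0]
width: 42.6
gripper_force: 0.0
```

```bash
python3 -c "
from h import *
rem(57,6,60,np.pi/2)"
```

```text
t 12.33 stand pos [58.30901408  0.15215826] 171.22457971794992 rot [3.14094289e+00 5.96048987e-04 1.63357000e+00] F [-0.0191496  -0.28233014  0.96846252] w 42.57380491073715
shift cm [ 0.58 -0.13 11.12] turn 0.02
```

move_arm(targets="0 0.5 -0.1 3 0 0 0; 0 0 0 3 0 0 0; 0 0 0 3 0 0 0; 0 0 0 1.5 0 0 0; 0 0 0 0.6 0 0 0")

```text
clock: 12.75
eef_pos: [665.8, 47.9, 58.1]
tool_rot: [-3.135, 0.001, 1.633]
force: [-15.9, -3.0, 35.9]
width: 42.5
gripper_force: 17.8
```

move_arm(targets="0 -0.8 0 0 0 0 0; 0 -0.6 0 0 0 0 0; 0 -0.4 0 0 0 0 0; 0 0 0 0 0 0 0")

```text
clock: 13.08
eef_pos: [670.3, 28.8, 60.9]
tool_rot: [3.14, 0.001, 1.632]
force: [-0.4, -0.6, 0.5]
width: 43.1
gripper_force: 0.0
```

```bash
python3 -c "
from h import *
rem(57,-18,60,np.pi/2)"
```

```text
t 13.08 stand pos [ 57.40903439 -12.83170799] 60.8862356095685 rot [3.14049309e+00 1.37908866e-03 1.63160580e+00] F [-0.35902094 -0.55004605  0.51675833] w 43.09284791463706
shift cm [-0.52 -0.04  0.09] turn -0.09
```

move_arm(targets="0 -0.2 0 0 0 0 0; 0 -0.2 0 0 0 0 0; 0 -0.1 0 0 0 0 0; 0 0 0 0 0 0 0")

```text
clock: 13.42
eef_pos: [670.2, 26.3, 60.6]
tool_rot: [3.141, -0.001, 1.634]
force: [0.9, 1.3, -0.1]
width: 42.7
gripper_force: 0.3
```

move_arm(targets="0 1.5 0 0 0 0 0; 0 2 0 0 0 0 0; 0 0 0 -4 0 0 0; 0 0 0 -4 0 0 0; 0 2 -2 -3 0 0 0")

```text
clock: 13.83
eef_pos: [650.6, 76.6, 172.4]
tool_rot: [3.136, 0.002, 1.629]
force: [0.9, -1.0, 1.7]
width: 42.5
gripper_force: 0.0
```

move_arm(targets="0 4 0 0 0 0 0; 0 4 0 0 0 0 0; 0 4 0 0 0 0 0; 0 4 0 0 0 0 0; 0 0 0 0 0 0 0")

```text
clock: 14.25
eef_pos: [632.3, 254.0, 171.1]
tool_rot: [-3.141, -0.011, 1.648]
force: [-0.7, 2.7, 0.5]
width: 42.6
gripper_force: 0.0
```

```bash
python3 -c "
from h import *
rem(57,-18,60,np.pi/2)
im=board('t6'); crop(im,'t6c',(285,90),5.5,140,105)"
```

```text
t 14.25 stand pos [ 33.51317369 214.33755079] 171.12777681744345 rot [-3.14135613 -0.01076614  1.64758252] F [-0.7151652   2.65982488  0.5392832 ] w 42.56921038376194
shift cm [-23.27   2.01  11.11] turn 0.82
board corners stand [[118.4, -27.0], [119.5, -209.7], [-3.6, -206.7], [-4.7, -26.8]] 84.92039489746094
```

View pics/t6c.png

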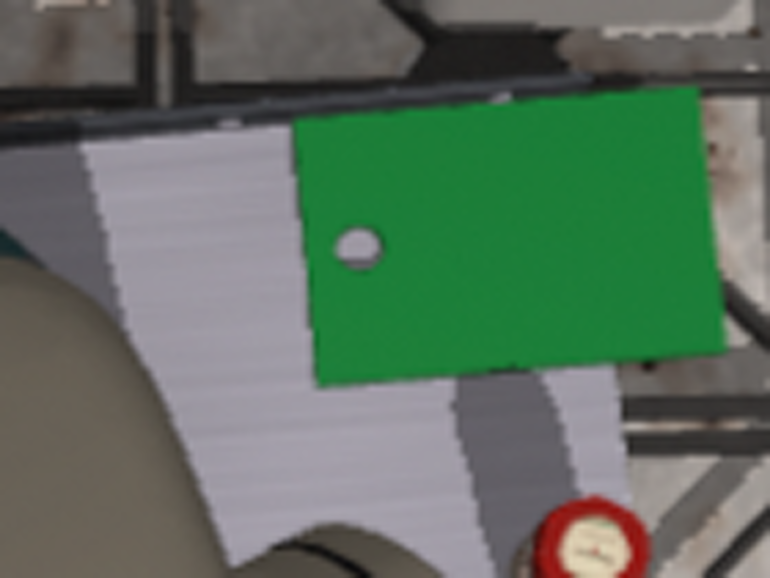

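The crop shows the board with corners at (294,120), (700,87), (725,352), (317,385): flat along the rail, overhang about 47 mm, jar unmoved, gripper clear.

```bash
python3 -c "
from h import *
print(order.finish_job())"
```

```text
the job is handed in; nothing more can be done
None
```

The job is handed in: the board lies flat and square against the rear rail, its right-hand end about 47 mm past the stand's (camera good to about 2 mm), the jar is where it stood, and the gripper is clear; the verdict was not shown.

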